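Show the apprentice which snaps go where

TASK

Show the apprentice the next step by pointing straight down with the fingertips from about 3 cm above, about two seconds at each: first at the tin of snaps with the red lid, then at the head of the mallet, and last at the red ring on the green template. Finish still pointing at the red ring. Touch and move nothing at all, and lift well clear between the three so that you never point at a tin or ring of another colour.

Things in the scene. Friction and masses are not known exactly. Their poses are not given: they have to be found in the camera images.
- tin_red: Red-lidded tin: round metal tin, 56 mm across, 46 mm tall with its 60 mm wide, 12 mm tall red lid; stands loose and upright on the bench (origin: centre of underside)
- tin_blue: Blue-lidded tin: round metal tin, 56 mm across, 46 mm tall with its 60 mm wide, 12 mm tall blue lid; stands loose and upright on the bench (origin: centre of underside)
- tin_yellow: Yellow-lidded tin: round metal tin, 56 mm across, 46 mm tall with its 60 mm wide, 12 mm tall yellow lid; stands loose and upright on the bench (origin: centre of underside)
- lid_red (a point): centre of the top face of the red lid, 46 mm above the bench
- lid_blue (a point): centre of the top face of the blue lid, 46 mm above the bench
- lid_yellow (a point): centre of the top face of the yellow lid, 46 mm above the bench
- mallet: Wooden mallet lying loose on the bench. Origin on the bench under the middle of its head; head: dark cylinder 36 mm in diameter, 90 mm long along its y axis; pale handle runs 240 mm along its -x axis, 18 mm thick with a 36 mm thick end; nothing higher than 36 mm
- mallet_head (a point): top of the middle of the mallet's head, 36 mm above the bench
- template: Green pattern template, flat board 220 x 300 x 4 mm (x, y), fixed to the bench; origin: centre of its underside. It carries one red, one blue and one yellow ring, 100 mm or more apart, in any order
- mark_red: Red ring on the template (origin: centre of underside)
- mark_blue: Blue ring on the template (origin: centre of underside)
- mark_yellow: Yellow ring on the template (origin: centre of underside)
- ring_red (a point): centre of the top face of the red ring (36 mm across, 3 mm thick, black dot in the middle) that marks a snap position on the green template; 7 mm above the bench (the bench top is at z = 0); fixed
- ring_blue (a point): centre of the top face of the blue ring (36 mm across, 3 mm thick, black dot in the middle) that marks a snap position on the green template; 7 mm above the bench (the bench top is at z = 0); fixed
- ring_yellow (a point): centre of the top face of the yellow ring (36 mm across, 3 mm thick, black dot in the middle) that marks a snap position on the green template; 7 mm above the bench (the bench top is at z = 0); fixed
- weight: Dark steel pattern weight, 56 mm across, 44 mm tall with a knob, loose on the template near its +x +y corner; leave alone (origin: centre of underside)
- penpot: White pot of marker pens, 68 mm across, 120 mm tall with the pens, loose on the bench beyond the tins; leave alone (origin: centre of underside)

How it is judged:
By the outcome, as a careful person would: the job done as asked, in the order asked, and still so for the second after the job is handed in, with the robot touching nothing.
It also fails if it takes over 48 s, if anything falls off the work surface, if the arm or the gripper's body presses on something with over 40 N, if the wrist force passes 120 N, or if a joint passes its speed limit or range.

ROBOT

A 6-joint arm with a two-finger parallel gripper is mounted at the origin on the work surface. World frame = base frame: x ahead of the robot, y to its left, z up, the work surface at z = 0. Lengths are in m, angles in rad, forces in N, time in s.
With the tool pointing down it reaches from about 0.3 to 0.775 m from the base axis. Payload 14.6 kg.
Tool frame: the origin (TCP) lies on the centre line of the jaws, within the pads' length; the fingertips stand ctrl.tcp_to_tips ahead of it and the grasp point (between the pads) lies 2 mm behind it (ctrl.tcp_to_tips is the distance from the TCP to the fingertips, in m); z points along the fingers, y is the line along which they close (so a half turn about z gives the same grasp; the last joint's range is limited). The gripper opens to 94 mm and grips with 3 to 60 N. Pads are 16 mm wide; open, the fingers measure 119 mm over their backs; the gripper's body (75 mm by 177 mm) begins 78 mm behind the grasp point.
Start: joints at [1.075, 0.3, 1.521, -0, 1.321, -0.067], TCP at [0.229, 0.5, 0.222] pointing down, gripper open.
Joint ranges: [-3.03, 3.03], [-0.79, 2.21], [0.23, 2.52], [-1.04, 4.18], [0, 3.07], [-2.55, 2.55]. Speed limits (rad/s): [2.22, 2.22, 2.57, 3.14, 3.14, 3.14].

INTERFACE

Orientations are given as [roll, pitch, yaw] about the fixed x, y, z axes, in that order (R = Rz(yaw) Ry(pitch) Rx(roll)).
In Python, from station import telemetry, viewer, hand_in, ctrl gives the robot as it stands.
- The arm moves only by the tool step_arm, never from a script. Its argument "plan" is a list of rows, each an object of numbers: "dx", "dy", "dz": the shift along the tool's x, y, z scaled (see below); "rx", "ry", "rz": the turn, a rotation vector about the tool's x, y, z scaled (see below); "claw": the closure, from 0 (fully open) to 1 (shut). In form: [{"dx": .., "dy": .., "dz": .., "rx": .., "ry": .., "rz": .., "claw": ..}, ...]. A call has 1 to 10 rows; each row shifts and turns the commanded pose from where the row before left it, along the tool's axes as they then stand; what a row does not reach is not made up. The controller multiplies each number of a shift by 0.1 m and each number of a turn by 90 degrees. A row lasts 1/10 s, in which the tool goes at most 50 mm and 8.59 degrees, less where a joint would pass 70% of its speed; a pose out of reach is approached as far as the arm can. A call with a number of a shift or a turn outside -1 to 1 is refused whole. A call with a gripper value outside its range is refused whole. The fingers move at their own pace and stop on an object; "grip_force" is the grip in N (left out, the last holds). Time passes only in rows, so rows that do not move let the fingers close. It gives the time, the measured TCP pose, the force, the opening and the grip force at its end, in the units of the state.
- telemetry.get_obs(): the state, without advancing time (a new reading comes with each control period).
- viewer.camera(name): name is "side" or "top" or "wrist"; returns a dict with "img" (400x640x3 uint8, red, green, blue), "z_map" (400x640 float32, m along the optical axis (not along the pixel's ray), 0 where there is no reading), "fx", "fy", "cx", "cy" (pixels), "R" (3x3) and "t" (3): a world point X has camera coordinates R X + t; the wrist camera has in their place "tool_from_camera" (4x4, takes a point from camera to tool coordinates, whose origin is the TCP and whose axes are the flange's). Camera axes: x right, y down, z forward; pixel columns grow to the right and rows downward; lengths in m; the calibration is good to about 2 mm. A picture is of the moment at which its call begins: read the wrist's pose just before it.
- hand_in(): hands the job in; it is judged then, once.
Trained networks look in a picture, given as the dict that the camera call returned (one of the last four; its "shot" number tells which), for a name from the list of things; names that differ only in an ending like _2 or _b are one class to them, and where a whole thing is asked for, a point or a joint stands for the part that bears it (a point fixed in the world has none). Each returns a list of dicts, best first, with "score" (0 to 1); they miss things now and then, are a little off and sometimes report something else, mostly with a low value. They report only what shows in the picture. A call takes as long as a camera call.
- viewer.recognise(target, picture): "rect" ([left, top, right, bottom] in pixels, round what is visible of it).
The state is a dict: "time_s": time; "qpos": joint angles; "joint_vel": joint speeds; "tau": joint torques, N m; "ee_pos": TCP position; "eef_rot": TCP orientation; "force": force on the tool from outside, world axes, zero at the start; "moment": the same for the moment, N m; "grip_width": finger opening in m; "grip_force": force on a finger pad.
Only numpy, scipy, OpenCV 4.12 (cv2) and the standard library are available. Lean on these libraries where they do the work, as an engineer would, in place of code of your own. Each camera call takes 0.05 s, during which the arm holds its last target. There are 200 camera calls.

## Working session

There is one attempt and no reset: what is moved stays moved. The work goes in short steps, Python scripts to look and compute and a tool call to move; the robot and the scene stay as the last step left them, time stands still between calls to the robot, and variables do not carry over. Pictures are saved under pics/ and viewed, at most 10 in all, crops included, and the job is handed in when it is done.

Besides the shell and the picture viewer there is one more tool, called after "Request:" as name(argument=value, ...) on one line, values as JSON. step_arm: Moves the arm, as the interface text tells. Shifts and turns lie within -1 to 1; 1 stands for 0.1 m of shift or 90 degrees of turn. Its arguments: {"type":"object","properties":{"plan":{"type":"array"},"grip_force":{"type":"number"}},"required":["plan"]}

```bash
mkdir -p pics; cat > h.py <<'E'
from station import telemetry, viewer, hand_in, ctrl
import numpy as np, cv2
def world(c,u,v,z=None):
    r=np.array([(u-c['cx'])/c['fx'],(v-c['cy'])/c['fy'],1.])
    R,t=np.array(c['R']),np.array(c['t']); o=-R.T@t; d=R.T@r
    return o+d*((z-o[2])/d[2])
E
python3 - <<'E'
from h import *
o=telemetry.get_obs(); print(o['time_s'],o['ee_pos'],o['eef_rot'],o['grip_width'],ctrl.tcp_to_tips)
hz={'tin_red':.046,'tin_blue':.046,'tin_yellow':.046,'mallet':.018,'mallet_head':.036,'mark_red':.007,'mark_blue':.007,'mark_yellow':.007,'weight':.044,'penpot':.12,'template':.004}
for n in ['top','side']:
    c=viewer.camera(n); cv2.imwrite(f'pics/{n}1.png',c['img'][:,:,::-1])
    for k,z in hz.items():
        for d in viewer.recognise(k,c)[:2]:
            r=d['rect']; print(n,k,round(d['score'],2),np.round(r),world(c,(r[0]+r[2])/2,(r[1]+r[3])/2,z).round(3))
E
```

```text
0.0 [0.22855685 0.4999812  0.22188443] [-3.14042587e+00 -8.57128891e-05  2.71277093e+00] 0.09401786671117876 0.017
top tin_red 0.92 [285. 242. 310. 272.] [0.437 0.11  0.046]
top tin_red 0.45 [196. 238. 225. 264.] [0.452 0.306 0.046]
top tin_blue 0.58 [199. 238. 226. 263.] [0.453 0.301 0.046]
top tin_yellow 0.57 [236. 207. 266. 233.] [0.52  0.216 0.046]
top mallet_head 0.64 [197. 112. 308. 179.] [0.691 0.215 0.036]
top mallet_head 0.55 [236. 206. 262. 234.] [0.522 0.22  0.036]
top mark_red 0.47 [457. 220. 474. 236.] [ 0.502 -0.276  0.007]
top mark_red 0.2 [285. 244. 314. 267.] [0.441 0.109 0.007]
top mark_blue 0.7 [378. 234. 391. 246.] [ 0.475 -0.089  0.007]
top mark_blue 0.34 [456. 221. 474. 235.] [ 0.502 -0.274  0.007]
top mark_yellow 0.49 [415. 181. 430. 195.] [ 0.596 -0.178  0.007]
top weight 0.83 [364. 174. 389. 199.] [ 0.594 -0.067  0.044]
top penpot 0.64 [160. 194. 201. 224.] [0.541 0.351 0.12 ]
top penpot 0.37 [284. 242. 313. 269.] [0.444 0.105 0.12 ]
top template 0.57 [356. 159. 492. 264.] [ 0.54  -0.182  0.004]
side tin_red 0.63 [245. 206. 272. 241.] [0.428 0.085 0.046]
side tin_blue 0.74 [212. 160. 236. 192.] [0.444 0.282 0.046]
side tin_yellow 0.86 [253. 168. 276. 198.] [0.509 0.195 0.046]
side mallet 0.97 [307. 128. 352. 193.] [0.711 0.192 0.018]
side mallet_head 0.79 [308. 125. 353. 191.] [0.704 0.18  0.036]
side mark_red 0.71 [212. 163. 235. 191.] [0.457 0.326 0.007]
side mark_red 0.52 [395. 327. 417. 347.] [ 0.502 -0.278  0.007]
side mark_blue 0.61 [316. 266. 339. 278.] [ 0.481 -0.085  0.007]
side mark_yellow 0.56 [391. 262. 407. 280.] [ 0.596 -0.173  0.007]
side penpot 0.75 [226. 118. 257. 164.] [0.51  0.284 0.12 ]
side template 0.66 [291. 230. 480. 388.] [ 0.514 -0.217  0.004]
```

View pics/top1.png

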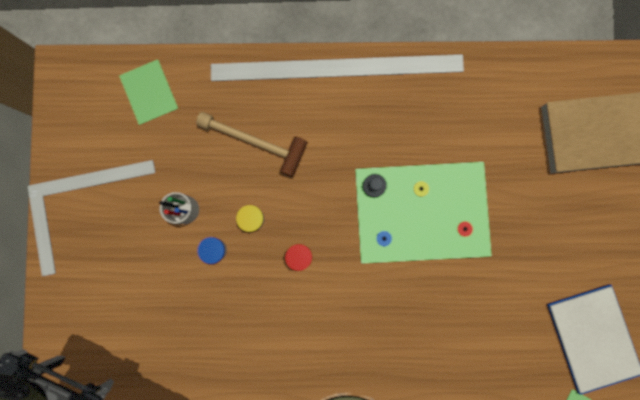

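View pics/side1.png

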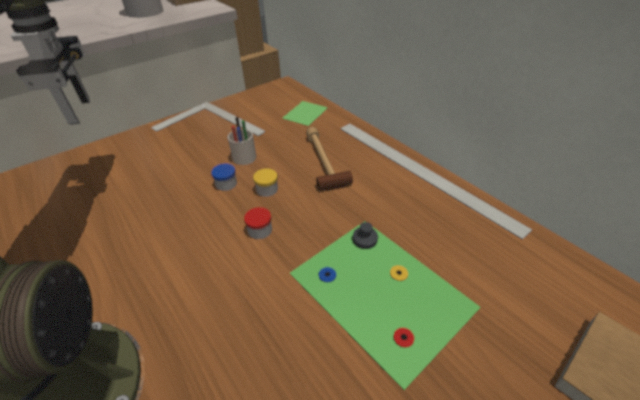

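The top view shows the red lid at (298,257), the mallet head at (293,157) and the red ring at (465,229). The side view agrees on colours and layout. I'll refine these positions by colour segmentation.

```bash
python3 - <<'E'
from h import *
def blob(c,box,lo,hi):
    x0,y0,x1,y1=box; h=cv2.cvtColor(c['img'],cv2.COLOR_RGB2HSV)[y0:y1,x0:x1]
    m=cv2.inRange(h,lo,hi)
    n,l,s,ce=cv2.connectedComponentsWithStats(m); i=1+s[1:,4].argmax()
    q=cv2.convexHull(np.argwhere(l==i)[:,::-1].astype(np.int32)); r=cv2.minAreaRect(q)
    return ce[i]+[x0,y0], s[i], np.array(r[0])+[x0,y0], r[1:]
for n,B in {'top':{'lid':(275,235,320,280),'ring':(445,210,485,250),'head':(275,130,315,185)},'side':{'lid':(235,200,280,245),'ring':(385,320,425,355),'head':(305,165,360,195)}}.items():
    c=viewer.camera(n)
    for k,z in {'lid':.046,'ring':.007,'head':.030 if n=='top' else .018}.items():
        img=c['img']
        if k=='head':
            x0,y0,x1,y1=B[k]; v=img[y0:y1,x0:x1].astype(int).max(2); m=((v<(115))*255).astype(np.uint8)
            nn,l,s,ce=cv2.connectedComponentsWithStats(m); i=1+s[1:,4].argmax()
            r=cv2.minAreaRect(np.argwhere(l==i)[:,::-1].astype(np.int32)); p=ce[i]+[x0,y0]
            print(n,k,p,s[i],r); 
        else:
            # shift hue so red is contiguous
            g=dict(c); hsv=cv2.cvtColor(img,cv2.COLOR_RGB2HSV); 
            x0,y0,x1,y1=B[k]; hh=hsv[y0:y1,x0:x1].astype(int); m=(((hh[...,0]<6)|(hh[...,0]>172))&(hh[...,1]>170)).astype(np.uint8)
            nn,l,s,ce=cv2.connectedComponentsWithStats(m); i=1+s[1:,4].argmax(); p=ce[i]+[x0,y0]; print(n,k,p,s[i])
        w=world(c,p[0],p[1],z); zm=c['z_map'][int(round(p[1])),int(round(p[0]))]
        R,t=np.array(c['R']),np.array(c['t']); ray=np.array([(p[0]-c['cx'])/c['fx'],(p[1]-c['cy'])/c['fy'],1])*zm
        print('   ',w.round(4),'depth',(R.T@(ray-t)).round(4))
    if n=='top': cv2.imwrite('pics/crop.png',cv2.resize(img[110:280,190:320,::-1],None,fx=4,fy=3.5,interpolation=cv2.INTER_CUBIC))
E
```

```text
top lid [298.01318267 257.02259887] [ 10  10  27  25 531]
    [0.4377 0.1095 0.046 ] depth [0.4377 0.1096 0.0438]
top ring [467.52380952 229.57142857] [20 15  6  9 21]
    [ 0.4985 -0.2803  0.007 ] depth [ 0.4985 -0.28    0.0081]
top head [292.21385542 157.71987952] [  0   7  32  42 664] ((13.10502815246582, 25.60207176208496), (26.217342376708984, 41.61051559448242), 22.380136489868164)
    [0.6643 0.1238 0.03  ] depth [0.6636 0.1235 0.0342]
side lid [257.19347319 217.34032634] [  9   8  27  20 429]
    [0.4344 0.1034 0.046 ] depth [0.4341 0.1027 0.0468]
side ring [403.34934498 337.11353712] [  9   9  19  17 229]
    [ 0.4986 -0.2757  0.007 ] depth [ 0.4973 -0.2764  0.0096]
side head [332.62538226 180.69877676] [  9   0  39  28 654] ((28.415729522705078, 16.36516761779785), (36.95191192626953, 27.657718658447266), 12.994616508483887)
    [0.6635 0.1208 0.018 ] depth [0.6565 0.1123 0.0272]
```

Request:
step_arm(plan=[{"dx": -0.2, "dy": -0.15, "claw": 1}, {"dx": -0.37, "dy": -0.28, "claw": 1}, {"dx": -0.37, "dy": -0.29, "claw": 1}, {"dx": -0.37, "dy": -0.29, "claw": 1}, {"dx": -0.37, "dy": -0.29, "claw": 1}, {"dx": -0.37, "dy": -0.29, "claw": 1}, {"dx": -0.37, "dy": -0.29, "claw": 1}, {"dx": -0.37, "dy": -0.28, "claw": 1}, {"dx": -0.37, "dy": -0.28, "claw": 1}, {"dx": -0.36, "dy": -0.26, "claw": 1}], grip_force=3)

```text
$.plan[0]: bad value
```

Request:
step_arm(plan=[{"dx": 0, "claw": 1}, {"dx": 0, "claw": 1}, {"dx": 0, "claw": 1}])

```text
$.plan[0]: bad value
```

```bash
cat >> h.py <<'E'
from scipy.spatial.transform import Rotation as Ro
def wrist():
    o=telemetry.get_obs(); c=viewer.camera('wrist')
    T=np.eye(4); T[:3,:3]=Ro.from_euler('xyz',o['eef_rot']).as_matrix(); T[:3,3]=o['ee_pos']
    W=np.linalg.inv(T@np.array(c['tool_from_camera'])); c['R'],c['t']=W[:3,:3],W[:3,3]; return o,c
def togo(o,p):
    R=Ro.from_euler('xyz',o['eef_rot']).as_matrix(); return (R.T@(np.array(p)-o['ee_pos'])/0.1).round(3)
def red(c,z):
    hh=cv2.cvtColor(c['img'],cv2.COLOR_RGB2HSV); m=(((hh[...,0]<6)|(hh[...,0]>172))&(hh[...,1]>170)).astype(np.uint8)
    n,l,s,ce=cv2.connectedComponentsWithStats(m)
    for i in 1+np.argsort(-s[1:,4])[:2]:
        x,y,w,h,a=s[i]; print('red',s[i],ce[i].round(1),world(c,x+(w-1)/2,y+(h-1)/2,z).round(4))
E
python3 - <<'E'
from h import *
o,c=wrist(); cv2.imwrite('pics/w1.png',c['img'][:,:,::-1]); print(o['time_s'],o['ee_pos'],o['eef_rot'],o['grip_width'])
red(c,.046)
for d in viewer.recognise('tin_red',c)[:2]: print(d)
print(togo(o,[.4365,.108,.093]))
E
```

```text
1.3 [0.22866716 0.50017915 0.2224146 ] [-3.14153199e+00 -2.60466611e-05  2.71275990e+00] 0.09387512078084483
[-3.521 -2.702  1.294]
```

View pics/w1.png

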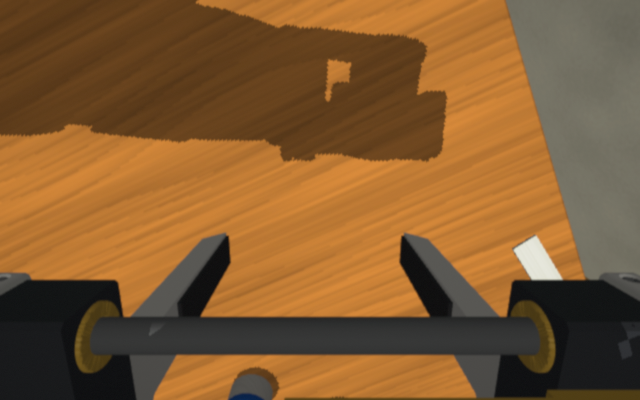

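The rows were refused because every key has to be given, so the arm hasn't moved. The wrist picture shows only bare bench, the shadow and the open fingers. I'll resend the move with full rows.

Request:
step_arm(plan=[{"dx": -0.2, "dy": -0.15, "dz": 0, "rx": 0, "ry": 0, "rz": 0, "claw": 1}, {"dx": -0.37, "dy": -0.28, "dz": 0, "rx": 0, "ry": 0, "rz": 0, "claw": 1}, {"dx": -0.37, "dy": -0.29, "dz": 0, "rx": 0, "ry": 0, "rz": 0, "claw": 1}, {"dx": -0.37, "dy": -0.29, "dz": 0, "rx": 0, "ry": 0, "rz": 0, "claw": 1}, {"dx": -0.37, "dy": -0.29, "dz": 0, "rx": 0, "ry": 0, "rz": 0, "claw": 1}, {"dx": -0.37, "dy": -0.29, "dz": 0, "rx": 0, "ry": 0, "rz": 0, "claw": 1}, {"dx": -0.37, "dy": -0.29, "dz": 0, "rx": 0, "ry": 0, "rz": 0, "claw": 1}, {"dx": -0.37, "dy": -0.28, "dz": 0, "rx": 0, "ry": 0, "rz": 0, "claw": 1}, {"dx": -0.37, "dy": -0.28, "dz": 0, "rx": 0, "ry": 0, "rz": 0, "claw": 1}, {"dx": -0.36, "dy": -0.26, "dz": 0, "rx": 0, "ry": 0, "rz": 0, "claw": 1}], grip_force=3)

```text
time_s: 2.4
ee_pos: [0.4372, 0.1063, 0.2227]
eef_rot: [3.141, 0.001, 2.713]
force: [1.4, 0.6, 1.0]
grip_width: 0.0173
grip_force: 0.0
```

Request:
step_arm(plan=[{"dx": 0, "dy": 0, "dz": 0, "rx": 0, "ry": 0, "rz": 0, "claw": 1}, {"dx": 0, "dy": 0, "dz": 0, "rx": 0, "ry": 0, "rz": 0, "claw": 1}, {"dx": 0, "dy": 0, "dz": 0, "rx": 0, "ry": 0, "rz": 0, "claw": 1}])

```text
time_s: 2.7
ee_pos: [0.4362, 0.1089, 0.2225]
eef_rot: [3.142, -0.0, 2.713]
force: [-1.3, 0.1, -0.2]
grip_width: 0.0006
grip_force: 0.0
```

```bash
python3 - <<'E'
from h import *
o,c=wrist(); cv2.imwrite('pics/w2.png',c['img'][:,:,::-1]); print(o['time_s'],o['ee_pos'],o['eef_rot'],o['grip_width'])
red(c,.046)
for d in viewer.recognise('tin_red',c)[:2]: print(d)
print(togo(o,[.4365,.108,.093]))
E
```

```text
2.7 [0.43622806 0.10894878 0.22246996] [ 3.14152290e+00 -8.61550836e-05  2.71347126e+00] 0.0005716049156195291
red [ 286  159   58   58 2653] [314.3 187.8] [0.4365 0.1085 0.046 ]
red [611 160  29  12 236] [626.8 165.1] [0.543  0.3947 0.046 ]
{'rect': [285.7, 154.0, 342.9, 214.0], 'score': 0.95}
[-0.007 -0.008  1.295]
```

View pics/w2.png

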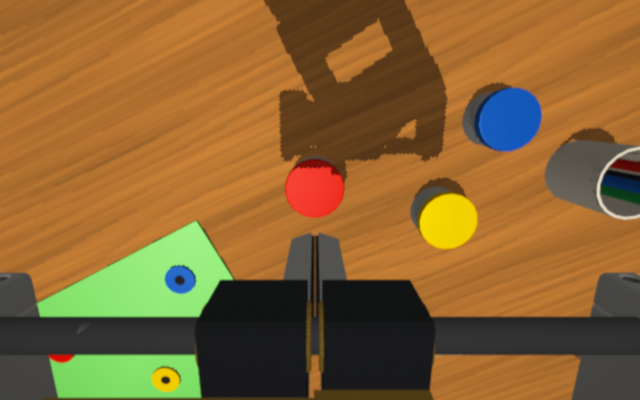

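The wrist view shows the red lid at (314,188), which maps to (0.4365, 0.1085). The closed fingers are right above it, so I'll descend and hold.

Request:
step_arm(plan=[{"dx": 0, "dy": 0, "dz": 0.3, "rx": 0, "ry": 0, "rz": 0, "claw": 1}, {"dx": 0, "dy": 0, "dz": 0.4, "rx": 0, "ry": 0, "rz": 0, "claw": 1}, {"dx": 0, "dy": 0, "dz": 0.35, "rx": 0, "ry": 0, "rz": 0, "claw": 1}, {"dx": 0, "dy": 0, "dz": 0.2, "rx": 0, "ry": 0, "rz": 0, "claw": 1}, {"dx": 0, "dy": 0, "dz": 0.05, "rx": 0, "ry": 0, "rz": 0, "claw": 1}, {"dx": 0, "dy": 0, "dz": 0, "rx": 0, "ry": 0, "rz": 0, "claw": 1}, {"dx": 0, "dy": 0, "dz": 0, "rx": 0, "ry": 0, "rz": 0, "claw": 1}, {"dx": 0, "dy": 0, "dz": 0, "rx": 0, "ry": 0, "rz": 0, "claw": 1}])

```text
time_s: 3.6
ee_pos: [0.4371, 0.1086, 0.0936]
eef_rot: [3.14, 0.002, 2.713]
force: [0.0, 0.5, 0.2]
grip_width: 0.0003
grip_force: 0.0
```

Request:
step_arm(plan=[{"dx": 0, "dy": 0, "dz": 0, "rx": 0, "ry": 0, "rz": 0, "claw": 1}, {"dx": 0, "dy": 0, "dz": 0, "rx": 0, "ry": 0, "rz": 0, "claw": 1}, {"dx": 0, "dy": 0, "dz": 0, "rx": 0, "ry": 0, "rz": 0, "claw": 1}, {"dx": 0, "dy": 0, "dz": 0, "rx": 0, "ry": 0, "rz": 0, "claw": 1}, {"dx": 0, "dy": 0, "dz": 0, "rx": 0, "ry": 0, "rz": 0, "claw": 1}, {"dx": 0, "dy": 0, "dz": 0, "rx": 0, "ry": 0, "rz": 0, "claw": 1}, {"dx": 0, "dy": 0, "dz": 0, "rx": 0, "ry": 0, "rz": 0, "claw": 1}, {"dx": 0, "dy": 0, "dz": 0, "rx": 0, "ry": 0, "rz": 0, "claw": 1}, {"dx": 0, "dy": 0, "dz": 0, "rx": 0, "ry": 0, "rz": 0, "claw": 1}, {"dx": 0, "dy": 0, "dz": 0, "rx": 0, "ry": 0, "rz": 0, "claw": 1}])

```text
time_s: 4.6
ee_pos: [0.4366, 0.1083, 0.0925]
eef_rot: [3.142, 0.0, 2.713]
force: [0.5, 0.1, 0.9]
grip_width: 0.0006
grip_force: 0.0
```

Request:
step_arm(plan=[{"dx": 0, "dy": 0, "dz": 0, "rx": 0, "ry": 0, "rz": 0, "claw": 1}, {"dx": 0, "dy": 0, "dz": 0, "rx": 0, "ry": 0, "rz": 0, "claw": 1}, {"dx": 0, "dy": 0, "dz": 0, "rx": 0, "ry": 0, "rz": 0, "claw": 1}, {"dx": 0, "dy": 0, "dz": 0, "rx": 0, "ry": 0, "rz": 0, "claw": 1}, {"dx": 0, "dy": 0, "dz": 0, "rx": 0, "ry": 0, "rz": 0, "claw": 1}, {"dx": 0, "dy": 0, "dz": 0, "rx": 0, "ry": 0, "rz": 0, "claw": 1}, {"dx": 0, "dy": 0, "dz": 0, "rx": 0, "ry": 0, "rz": 0, "claw": 1}, {"dx": 0, "dy": 0, "dz": 0, "rx": 0, "ry": 0, "rz": 0, "claw": 1}, {"dx": 0, "dy": 0, "dz": 0, "rx": 0, "ry": 0, "rz": 0, "claw": 1}, {"dx": 0, "dy": 0, "dz": 0, "rx": 0, "ry": 0, "rz": 0, "claw": 1}])

```text
time_s: 5.6
ee_pos: [0.4365, 0.1083, 0.0924]
eef_rot: [-3.142, 0.0, 2.713]
force: [-0.3, -0.0, 0.2]
grip_width: 0.0008
grip_force: 0.0
```

Request:
step_arm(plan=[{"dx": 0, "dy": 0, "dz": 0, "rx": 0, "ry": 0, "rz": 0, "claw": 1}, {"dx": 0, "dy": 0, "dz": -0.3, "rx": 0, "ry": 0, "rz": 0, "claw": 1}, {"dx": 0, "dy": 0, "dz": -0.4, "rx": 0, "ry": 0, "rz": 0, "claw": 1}, {"dx": 0, "dy": 0, "dz": -0.4, "rx": 0, "ry": 0, "rz": 0, "claw": 1}, {"dx": 0, "dy": 0, "dz": -0.3, "rx": 0, "ry": 0, "rz": 0, "claw": 1}])

```text
time_s: 6.1
ee_pos: [0.4367, 0.1083, 0.2349]
eef_rot: [3.141, 0.002, 2.713]
force: [0.2, 0.6, -0.7]
grip_width: 0.0003
grip_force: 0.0
```

Request:
step_arm(plan=[{"dx": -0.2, "dy": 0.11, "dz": 0, "rx": 0, "ry": 0, "rz": 0, "claw": 1}, {"dx": -0.35, "dy": 0.18, "dz": 0, "rx": 0, "ry": 0, "rz": 0, "claw": 1}, {"dx": -0.35, "dy": 0.19, "dz": 0, "rx": 0, "ry": 0, "rz": 0, "claw": 1}, {"dx": -0.35, "dy": 0.19, "dz": 0, "rx": 0, "ry": 0, "rz": 0, "claw": 1}, {"dx": -0.35, "dy": 0.18, "dz": 0, "rx": 0, "ry": 0, "rz": 0, "claw": 1}, {"dx": -0.3, "dy": 0.15, "dz": 0, "rx": 0, "ry": 0, "rz": 0, "claw": 1}, {"dx": -0.11, "dy": 0.07, "dz": 0, "rx": 0, "ry": 0, "rz": 0, "claw": 1}, {"dx": 0, "dy": 0, "dz": 0, "rx": 0, "ry": 0, "rz": 0, "claw": 1}, {"dx": 0, "dy": 0, "dz": 0, "rx": 0, "ry": 0, "rz": 0, "claw": 1}, {"dx": 0, "dy": 0, "dz": 0, "rx": 0, "ry": 0, "rz": 0, "claw": 1}])

```text
time_s: 7.1
ee_pos: [0.6632, 0.1221, 0.2329]
eef_rot: [3.141, 0.0, 2.713]
force: [0.5, 0.6, -0.2]
grip_width: 0.0006
grip_force: 0.0
```

```bash
python3 - <<'E'
from h import *
o,c=wrist(); cv2.imwrite('pics/w3.png',c['img'][:,:,::-1]); print(o['time_s'],o['ee_pos'],o['eef_rot'],o['grip_width'])
zm=c['z_map']; v,u=np.mgrid[:400,:640]
P=np.stack([(u-c['cx'])/c['fx']*zm,(v-c['cy'])/c['fy']*zm,zm],-1); W=(P-c['t'])@c['R']
m=((W[...,2]>.025)&(W[...,2]<.045)&(abs(W[...,0]-.664)<.06)&(abs(W[...,1]-.122)<.06)&(zm>0))
q=W[m]; r=cv2.minAreaRect(q[:,:2].astype(np.float32)*1000); print(r,q[:,2].max(),q[q[:,2]>.033].mean(0), m.sum())
print(np.argwhere(m).mean(0))
for d in viewer.recognise('mallet_head',c)[:2]: print(d)
E
```

```text
7.1 [0.66316273 0.12207299 0.23285658] [3.14148464e+00 1.66544184e-04 2.71295225e+00] 0.000634110308578059
((678.3504638671875, 144.32012939453125), (84.29683685302734, 89.32852935791016), 67.4664077758789) 0.038179079357360785 [0.66733575 0.12134094 0.03503532] 2943
[185.34828406 321.80428135]
{'rect': [295.8, 146.0, 544.5, 227.1], 'score': 0.73}
```

View pics/w3.png

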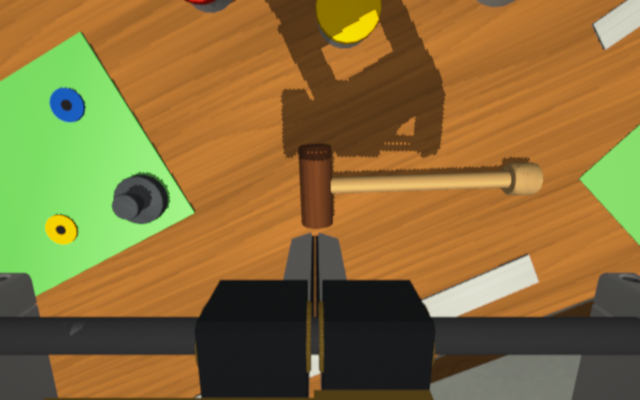

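The mallet head spans (299–333, 144–228) in the wrist view, with its centre near (316,186), just under the fingertips. One quick refinement.

```bash
python3 - <<'E'
from h import *
o,c=wrist(); print(o['time_s'],o['ee_pos'])
zm=c['z_map']; v,u=np.mgrid[:400,:640]
P=np.stack([(u-c['cx'])/c['fx']*zm,(v-c['cy'])/c['fy']*zm,zm],-1); W=(P-c['t'])@c['R']
for lo in (.02,.033):
    m=(W[...,2]>lo)&(u>292)&(u<340)&(v>138)&(v<233)&(W[...,2]<.045); q=W[m]; r=cv2.minAreaRect(q[:,:2].astype(np.float32)*1000); print(r,m.sum(),np.median(q,0),q.mean(0))
for p in [(316,186)]: w=world(c,*p,.034); print(w, togo(o,[*w[:2],.083]))
E
```

```text
7.2 [0.66332915 0.12206349 0.233105  ]
((670.1694946289062, 124.44961547851562), (43.65116882324219, 89.61497497558594), 67.4969253540039) 2758 [0.66806257 0.12248436 0.03344012] [0.6672592  0.12247663 0.0320439 ]
((668.5874633789062, 120.68084716796875), (23.609987258911133, 89.58589935302734), 67.7689437866211) 1482 [0.66687615 0.12158685 0.03509062] [0.6675331  0.12127245 0.03503983]
[0.66733796 0.12174324 0.034     ] [-0.037  0.013  1.501]
```

Request:
step_arm(plan=[{"dx": -0.035, "dy": 0.01, "dz": 0.3, "rx": 0, "ry": 0, "rz": 0, "claw": 1}, {"dx": 0, "dy": 0, "dz": 0.4, "rx": 0, "ry": 0, "rz": 0, "claw": 1}, {"dx": 0, "dy": 0, "dz": 0.4, "rx": 0, "ry": 0, "rz": 0, "claw": 1}, {"dx": 0, "dy": 0, "dz": 0.3, "rx": 0, "ry": 0, "rz": 0, "claw": 1}, {"dx": 0, "dy": 0, "dz": 0.1, "rx": 0, "ry": 0, "rz": 0, "claw": 1}, {"dx": 0, "dy": 0, "dz": 0, "rx": 0, "ry": 0, "rz": 0, "claw": 1}, {"dx": 0, "dy": 0, "dz": 0, "rx": 0, "ry": 0, "rz": 0, "claw": 1}, {"dx": 0, "dy": 0, "dz": 0, "rx": 0, "ry": 0, "rz": 0, "claw": 1}])

```text
time_s: 8.05
ee_pos: [0.6683, 0.1216, 0.0847]
eef_rot: [3.14, 0.003, 2.713]
force: [0.7, 0.2, 0.0]
grip_width: 0.0005
grip_force: 0.0
```

Request:
step_arm(plan=[{"dx": 0, "dy": 0, "dz": 0, "rx": 0, "ry": 0, "rz": 0, "claw": 1}, {"dx": 0, "dy": 0, "dz": 0, "rx": 0, "ry": 0, "rz": 0, "claw": 1}, {"dx": 0, "dy": 0, "dz": 0, "rx": 0, "ry": 0, "rz": 0, "claw": 1}, {"dx": 0, "dy": 0, "dz": 0, "rx": 0, "ry": 0, "rz": 0, "claw": 1}, {"dx": 0, "dy": 0, "dz": 0, "rx": 0, "ry": 0, "rz": 0, "claw": 1}, {"dx": 0, "dy": 0, "dz": 0, "rx": 0, "ry": 0, "rz": 0, "claw": 1}, {"dx": 0, "dy": 0, "dz": 0, "rx": 0, "ry": 0, "rz": 0, "claw": 1}, {"dx": 0, "dy": 0, "dz": 0, "rx": 0, "ry": 0, "rz": 0, "claw": 1}, {"dx": 0, "dy": 0, "dz": 0, "rx": 0, "ry": 0, "rz": 0, "claw": 1}, {"dx": 0, "dy": 0, "dz": 0, "rx": 0, "ry": 0, "rz": 0, "claw": 1}])

```text
time_s: 9.05
ee_pos: [0.6674, 0.1215, 0.0825]
eef_rot: [-3.142, 0.0, 2.713]
force: [-0.3, 0.4, -0.3]
grip_width: 0.0006
grip_force: 0.0
```

Request:
step_arm(plan=[{"dx": 0, "dy": 0, "dz": 0, "rx": 0, "ry": 0, "rz": 0, "claw": 1}, {"dx": 0, "dy": 0, "dz": 0, "rx": 0, "ry": 0, "rz": 0, "claw": 1}, {"dx": 0, "dy": 0, "dz": 0, "rx": 0, "ry": 0, "rz": 0, "claw": 1}, {"dx": 0, "dy": 0, "dz": 0, "rx": 0, "ry": 0, "rz": 0, "claw": 1}, {"dx": 0, "dy": 0, "dz": 0, "rx": 0, "ry": 0, "rz": 0, "claw": 1}, {"dx": 0, "dy": 0, "dz": 0, "rx": 0, "ry": 0, "rz": 0, "claw": 1}, {"dx": 0, "dy": 0, "dz": 0, "rx": 0, "ry": 0, "rz": 0, "claw": 1}, {"dx": 0, "dy": 0, "dz": 0, "rx": 0, "ry": 0, "rz": 0, "claw": 1}, {"dx": 0, "dy": 0, "dz": 0, "rx": 0, "ry": 0, "rz": 0, "claw": 1}, {"dx": 0, "dy": 0, "dz": 0, "rx": 0, "ry": 0, "rz": 0, "claw": 1}])

```text
time_s: 10.05
ee_pos: [0.6674, 0.1215, 0.0824]
eef_rot: [-3.142, -0.0, 2.713]
force: [-0.3, 0.0, 0.7]
grip_width: 0.0007
grip_force: 0.0
```

Request:
step_arm(plan=[{"dx": 0, "dy": 0, "dz": 0, "rx": 0, "ry": 0, "rz": 0, "claw": 1}, {"dx": 0, "dy": 0, "dz": -0.35, "rx": 0, "ry": 0, "rz": 0, "claw": 1}, {"dx": 0, "dy": 0, "dz": -0.45, "rx": 0, "ry": 0, "rz": 0, "claw": 1}, {"dx": 0, "dy": 0, "dz": -0.45, "rx": 0, "ry": 0, "rz": 0, "claw": 1}, {"dx": 0, "dy": 0, "dz": -0.35, "rx": 0, "ry": 0, "rz": 0, "claw": 1}, {"dx": 0, "dy": -0.2, "dz": 0, "rx": 0, "ry": 0, "rz": 0, "claw": 1}])

```text
time_s: 10.65
ee_pos: [0.6605, 0.1047, 0.2483]
eef_rot: [3.137, 0.007, 2.715]
force: [0.2, -0.0, -0.0]
grip_width: 0.0003
grip_force: 0.0
```

Request:
step_arm(plan=[{"dx": 0, "dy": -0.44, "dz": 0, "rx": 0, "ry": 0, "rz": 0, "claw": 1}, {"dx": 0, "dy": -0.44, "dz": 0, "rx": 0, "ry": 0, "rz": 0, "claw": 1}, {"dx": 0, "dy": -0.44, "dz": 0, "rx": 0, "ry": 0, "rz": 0, "claw": 1}, {"dx": 0, "dy": -0.44, "dz": 0, "rx": 0, "ry": 0, "rz": 0, "claw": 1}, {"dx": 0, "dy": -0.44, "dz": 0, "rx": 0, "ry": 0, "rz": 0, "claw": 1}, {"dx": 0, "dy": -0.44, "dz": 0, "rx": 0, "ry": 0, "rz": 0, "claw": 1}, {"dx": 0, "dy": -0.44, "dz": 0, "rx": 0, "ry": 0, "rz": 0, "claw": 1}, {"dx": 0, "dy": -0.44, "dz": 0, "rx": 0, "ry": 0, "rz": 0, "claw": 1}, {"dx": -0.1, "dy": -0.4, "dz": 0, "rx": 0, "ry": 0, "rz": 0, "claw": 1}, {"dx": -0.03, "dy": -0.19, "dz": 0, "rx": 0, "ry": 0, "rz": 0, "claw": 1}])

```text
time_s: 11.65
ee_pos: [0.499, -0.2787, 0.2426]
eef_rot: [-3.141, 0.0, 2.71]
force: [0.5, 0.4, 0.5]
grip_width: 0.0004
grip_force: 0.0
```

Request:
step_arm(plan=[{"dx": 0, "dy": 0, "dz": 0, "rx": 0, "ry": 0, "rz": 0, "claw": 1}, {"dx": 0, "dy": 0, "dz": 0, "rx": 0, "ry": 0, "rz": 0, "claw": 1}, {"dx": 0, "dy": 0, "dz": 0, "rx": 0, "ry": 0, "rz": 0, "claw": 1}, {"dx": 0, "dy": 0, "dz": 0, "rx": 0, "ry": 0, "rz": 0, "claw": 1}])

```text
time_s: 12.05
ee_pos: [0.5005, -0.2749, 0.2425]
eef_rot: [3.142, 0.0, 2.714]
force: [0.1, -0.2, -0.7]
grip_width: 0.0008
grip_force: 0.0
```

```bash
python3 - <<'E'
from h import *
o,c=wrist(); cv2.imwrite('pics/w4.png',c['img'][:,:,::-1]); print(o['time_s'],o['ee_pos'],o['eef_rot'],o['grip_width'])
red(c,.007)
for d in viewer.recognise('mark_red',c)[:2]:
    r=d['rect']; w=world(c,(r[0]+r[2])/2,(r[1]+r[3])/2,.007); print(d,w,togo(o,[*w[:2],.054]))
E
```

```text
12.05 [ 0.50046902 -0.27490326  0.24254054] [3.14152816e+00 1.16675183e-04 2.71417106e+00] 0.0007790140537865494
red [301 163  29  28 600] [314.8 176.4] [ 0.5006 -0.2746  0.007 ]
{'rect': [298.3, 161.3, 330.6, 192.8], 'score': 0.66} [ 0.50092582 -0.27548772  0.007     ] [-0.006 -0.004  1.885]
```

View pics/w4.png

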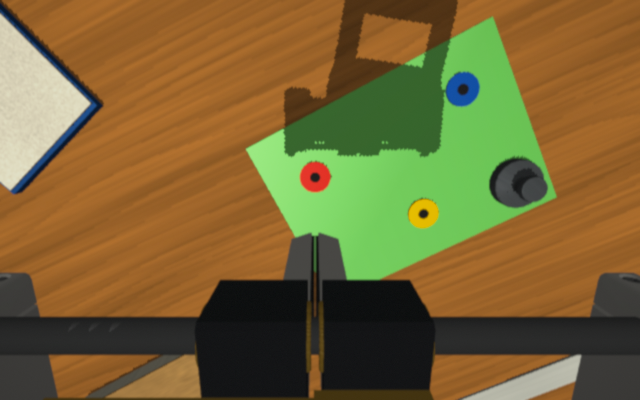

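The red ring is at (315,176), directly under the fingertips. I'll descend and hold there.

Request:
step_arm(plan=[{"dx": 0, "dy": 0, "dz": 0.3, "rx": 0, "ry": 0, "rz": 0, "claw": 1}, {"dx": 0, "dy": 0, "dz": 0.45, "rx": 0, "ry": 0, "rz": 0, "claw": 1}, {"dx": 0, "dy": 0, "dz": 0.45, "rx": 0, "ry": 0, "rz": 0, "claw": 1}, {"dx": 0, "dy": 0, "dz": 0.4, "rx": 0, "ry": 0, "rz": 0, "claw": 1}, {"dx": 0, "dy": 0, "dz": 0.2, "rx": 0, "ry": 0, "rz": 0, "claw": 1}, {"dx": 0, "dy": 0, "dz": 0.08, "rx": 0, "ry": 0, "rz": 0, "claw": 1}, {"dx": 0, "dy": 0, "dz": 0, "rx": 0, "ry": 0, "rz": 0, "claw": 1}, {"dx": 0, "dy": 0, "dz": 0, "rx": 0, "ry": 0, "rz": 0, "claw": 1}])

```text
time_s: 12.95
ee_pos: [0.5007, -0.2761, 0.0558]
eef_rot: [-3.141, 0.002, 2.713]
force: [0.5, 0.2, 0.4]
grip_width: 0.0007
grip_force: 0.0
```

Request:
step_arm(plan=[{"dx": 0, "dy": 0, "dz": 0, "rx": 0, "ry": 0, "rz": 0, "claw": 1}, {"dx": 0, "dy": 0, "dz": 0, "rx": 0, "ry": 0, "rz": 0, "claw": 1}, {"dx": 0, "dy": 0, "dz": 0, "rx": 0, "ry": 0, "rz": 0, "claw": 1}, {"dx": 0, "dy": 0, "dz": 0, "rx": 0, "ry": 0, "rz": 0, "claw": 1}, {"dx": 0, "dy": 0, "dz": 0, "rx": 0, "ry": 0, "rz": 0, "claw": 1}, {"dx": 0, "dy": 0, "dz": 0, "rx": 0, "ry": 0, "rz": 0, "claw": 1}, {"dx": 0, "dy": 0, "dz": 0, "rx": 0, "ry": 0, "rz": 0, "claw": 1}, {"dx": 0, "dy": 0, "dz": 0, "rx": 0, "ry": 0, "rz": 0, "claw": 1}, {"dx": 0, "dy": 0, "dz": 0, "rx": 0, "ry": 0, "rz": 0, "claw": 1}, {"dx": 0, "dy": 0, "dz": 0, "rx": 0, "ry": 0, "rz": 0, "claw": 1}])

```text
time_s: 13.95
ee_pos: [0.5, -0.2759, 0.0544]
eef_rot: [-3.142, -0.0, 2.713]
force: [-0.3, 0.4, -0.5]
grip_width: 0.0008
grip_force: 0.0
```

Request:
step_arm(plan=[{"dx": 0, "dy": 0, "dz": 0, "rx": 0, "ry": 0, "rz": 0, "claw": 1}, {"dx": 0, "dy": 0, "dz": 0, "rx": 0, "ry": 0, "rz": 0, "claw": 1}, {"dx": 0, "dy": 0, "dz": 0, "rx": 0, "ry": 0, "rz": 0, "claw": 1}, {"dx": 0, "dy": 0, "dz": 0, "rx": 0, "ry": 0, "rz": 0, "claw": 1}, {"dx": 0, "dy": 0, "dz": 0, "rx": 0, "ry": 0, "rz": 0, "claw": 1}, {"dx": 0, "dy": 0, "dz": 0, "rx": 0, "ry": 0, "rz": 0, "claw": 1}, {"dx": 0, "dy": 0, "dz": 0, "rx": 0, "ry": 0, "rz": 0, "claw": 1}, {"dx": 0, "dy": 0, "dz": 0, "rx": 0, "ry": 0, "rz": 0, "claw": 1}, {"dx": 0, "dy": 0, "dz": 0, "rx": 0, "ry": 0, "rz": 0, "claw": 1}, {"dx": 0, "dy": 0, "dz": 0, "rx": 0, "ry": 0, "rz": 0, "claw": 1}])

```text
time_s: 14.95
ee_pos: [0.5001, -0.2759, 0.0545]
eef_rot: [-3.142, 0.0, 2.713]
force: [0.3, 0.2, 0.7]
grip_width: 0.0005
grip_force: 0.0
```

```bash
python3 -c "
from station import hand_in
print(hand_in())"
```

```text
the job is handed in; nothing more can be done
None
```

The arm pointed at the red-lidded tin, the mallet head and the red ring in that order, about 3 cm above each for about 2 s, with no sign of contact; I handed it in at about 15 s, still pointing at the red ring.

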